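# Fetch the drill battery from behind the finish tins

### The arm

A 6-joint arm with a two-finger parallel gripper is mounted at the origin on the work surface. World frame = base frame: x ahead of the robot, y to its left, z up, the work surface at z = 0. Lengths are in m, angles in degrees, forces in N, time in s.
With the tool pointing down it reaches from about 0.275 to 0.975 m from the base axis. Payload 8.4 kg.
Tool frame: the origin (TCP) lies between the finger pads; the fingertips stand 17 mm ahead of it and the grasp point (between the pads) lies 2 mm behind it (env.nose_length is the distance from the TCP to the fingertips, in m); z points along the fingers, y is the line along which they close (so a half turn about z gives the same grasp; the last joint's range is limited). The gripper opens to 92 mm and grips with 3 to 60 N. Pads are 20 mm wide; open, the fingers measure 128 mm over their backs; the gripper's body (75 mm by 189 mm) begins 69 mm behind the grasp point.
Start: joints at [75.894, 20.225, 93.587, -0, 66.188, -0.138], TCP at [0.151, 0.607, 0.232] pointing down, gripper open.
Joint ranges: [-150.9, 150.9], [-52.94, 120.26], [3.33, 152.33], [-74.26, 254.26], [0, 154.13], [-172.89, 172.89]. Speed limits (degrees/s): [127.2, 127.2, 159.86, 180, 180, 180].

### API

Orientations are given as [roll, pitch, yaw] about the fixed x, y, z axes, in that order (R = Rz(yaw) Ry(pitch) Rx(roll)).
In Python, from cell import env gives the robot as it stands. The module is installed in compiled form; this text tells all that it offers.
- The arm moves only by the tool servo_tool, never from a script. Its argument "plan" is a list that holds one entry, the list of rows, each a list of 7 numbers: the shift along the world's x, y, z in mm, then the turn, a rotation vector about the world's x, y, z in rad, then the finger opening in mm, from 0 to 91.9. A call has 1 to 10 rows; each row is the pose to reach, as a shift and turn from the pose commanded when the call began; what a row does not reach only later rows make up. A row lasts 1/12 s, in which the tool goes at most 41.7 mm and 7.16 degrees, less where a joint would pass 70% of its speed; a pose out of reach is approached as far as the arm can. A call with a gripper value outside its range is refused whole. The fingers move at their own pace and stop on an object; the grip force is fixed at half the most. Time passes only in rows, so rows that repeat a pose let the fingers close. It gives the time, the measured TCP pose, the force, the opening and the grip force at its end, in the units of the state.
- env.sense(): the state, without advancing time (a new reading comes with each control period).
- env.read_camera(name): name is "scene" or "top"; returns the picture (480x640x3 uint8, red, green, blue); there is no depth.
- env.camera_info(name): a dict with "intrinsics" (3x3 intrinsics, pixels), "rvec" (rotation vector, rad) and "tvec" (3), from world to camera coordinates, as OpenCV has them. Camera axes: x right, y down, z forward; pixel columns grow to the right and rows downward; lengths in m; the calibration is good to about 2 mm. A picture is of the moment at which its call begins. camera_info takes no time and is no camera call.
- env.hand_in(): hands the job in; it is judged then, once.
The state is a dict: "time_s": time; "joint_positions": joint angles; "joint_vel": joint speeds; "joint_torque": joint torques, N m; "tool_pos": TCP position; "eef_rot": TCP orientation; "ft_force": force on the tool from outside, world axes, zero at the start; "moment": the same for the moment, N m; "width": finger opening in m; "grasp_force": force on a finger pad.
Only numpy, scipy, OpenCV 4.12 (cv2) and the standard library are available. Lean on these libraries where they do the work, as an engineer would, in place of code of your own. Each camera call takes 0.05 s, during which the arm holds its last target. There are 200 camera calls.

### The job

The charged drill battery sits on its charger behind and between the red tin, the blue tin and the green-lidded jar. First clear all three containers off to the grey parking mat, then take the battery off the charger and lower it flat into the empty yellow-walled pocket of the drill case, and only then put each container back centred on the coaster of its own colour. Keep everything upright, don't drop the battery into the case, and let go of everything at the end.

Things in the scene. Friction and masses are not known exactly. Their poses are not given: they have to be found in the camera images.
- red_tin: round steel tin of finish with red band and red lid, upright, 58 mm diameter, 110 mm high, about 0.3 kg (0.2 to 0.4). Origin: centre of its underside; z up along its axis
- blue_tin: round steel tin with blue band and blue lid, upright, 60 mm diameter, 100 mm high, about 0.3 kg. Origin: centre of its underside; z up along its axis
- green_jar: round white plastic jar with green lid and green band, upright, 56 mm diameter, 118 mm high, straight-sided, about 0.28 kg. Origin: centre of its underside; z up along its axis
- battery: black drill battery with orange stripes, on the charger: a block 88 mm long (its x), 52 mm wide (its y), 50 mm high, about 0.4 kg. Origin: centre of its underside; z up. Lifts straight off; grip it across its width. Until they are cleared, the containers left and right of it leave only about 12 mm beside it, too little for fingers
- charger: black charger, 112 (x) by 62 (y) by 22 mm high, fixed on a plywood board 270 x 260 mm, 12 mm thick, whose far edge (95 mm beyond the charger's centre) has a rail 42 mm high above the bench. Origin: centre of its underside, 12 mm above the bench; z up. The battery rests on its top (z = 22 mm), parallel to its x, between two 6 mm high yellow end lips
- red_coaster: coaster of the red tin: flat red plastic disc, 72 mm across, 3 mm thick, fixed on the plywood board, under the red tin at the start with its rim showing. Origin: centre of its underside, 12 mm above the bench; z up. One coaster lies in front (robot side) of the charger, 94 mm from its centre, the others 69 mm left and right of it; which colour is where varies
- blue_coaster: coaster of the blue tin: flat blue plastic disc, 72 mm across, 3 mm thick, fixed on the plywood board, under the blue tin at the start with its rim showing. Origin: centre of its underside, 12 mm above the bench; z up. One coaster lies in front (robot side) of the charger, 94 mm from its centre, the others 69 mm left and right of it; which colour is where varies
- green_coaster: coaster of the green-lidded jar: flat green plastic disc, 72 mm across, 3 mm thick, fixed on the plywood board, under the green-lidded jar at the start with its rim showing. Origin: centre of its underside, 12 mm above the bench; z up. One coaster lies in front (robot side) of the charger, 94 mm from its centre, the others 69 mm left and right of it; which colour is where varies
- mat: grey rubber-edged parking mat, empty at the start, fixed on the bench, 290 mm (x) by 130 mm (y), 3 mm thick, to the left or the right of the board: room for three containers in a row along its x. Origin: centre of its underside; z up
- case: open grey drill case tray, fixed, on the other side of the board from the mat. Origin: centre, on the underside, of its empty battery pocket with yellow walls: inside 108 (x) by 72 mm (y), walls 5 mm thick, tops at z = 14 mm, floor at z = 4 mm. z up. Tray from x = -80 to +305 mm, y = +-95 mm, edge 18 mm high; a yellow drill lies in it beyond x = +110 mm, up to 66 mm high

How it is judged (in metres and radians):
On the way, in this order (a step that is already met when the one before it is completed fails the run):
1. the red tin, the blue tin and the green jar all stand released on the parking mat, the battery still on the charger (x of red_tin in the frame of mat between -0.145 and 0.145 m and y of red_tin in the frame of mat between -0.065 and 0.065 m and z of each of red_tin, blue_tin, green_jar in the frame of mat below 0.008 m and angle between each of red_tin, blue_tin, green_jar's own z axis and vertical below 0.1 rad and linear speed of each of red_tin, blue_tin, green_jar below 0.02 m/s and contact force between each of red_tin, blue_tin, green_jar and the fingers below 0.1 N and x of blue_tin in the frame of mat between -0.145 and 0.145 m and y of blue_tin in the frame of mat between -0.065 and 0.065 m and x of green_jar in the frame of mat between -0.145 and 0.145 m and y of green_jar in the frame of mat between -0.065 and 0.065 m and horizontal distance between battery and charger below 0.02 m and z of battery in the frame of charger below 0.03 m), for 0.2 s.
2. the battery lies flat and released in the pocket of the drill case, the three containers still on the mat (x of battery in the frame of case between -0.015 and 0.015 m and y of battery in the frame of case between -0.012 and 0.012 m and z of battery in the frame of case below 0.008 m and angle between each of battery, red_tin, blue_tin, green_jar's own z axis and vertical below 0.1 rad and angle between the x axis of battery and the x axis of case, either way round below 0.3 rad and linear speed of each of battery, red_tin, blue_tin, green_jar below 0.02 m/s and contact force between each of battery, red_tin, blue_tin, green_jar and the fingers below 0.1 N and x of red_tin in the frame of mat between -0.145 and 0.145 m and y of red_tin in the frame of mat between -0.065 and 0.065 m and z of each of red_tin, blue_tin, green_jar in the frame of mat below 0.008 m and x of blue_tin in the frame of mat between -0.145 and 0.145 m and y of blue_tin in the frame of mat between -0.065 and 0.065 m and x of green_jar in the frame of mat between -0.145 and 0.145 m and y of green_jar in the frame of mat between -0.065 and 0.065 m), for 0.2 s.
3. each container stands released on the coaster of its own colour, the battery still in the pocket (x of battery in the frame of case between -0.015 and 0.015 m and y of battery in the frame of case between -0.012 and 0.012 m and z of battery in the frame of case below 0.008 m and angle between each of battery, red_tin, blue_tin, green_jar's own z axis and vertical below 0.1 rad and angle between the x axis of battery and the x axis of case, either way round below 0.3 rad and linear speed of each of battery, red_tin, blue_tin, green_jar below 0.02 m/s and contact force between each of battery, red_tin, blue_tin, green_jar and the fingers below 0.1 N and horizontal distance between red_tin and red_coaster below 0.012 m and z of red_tin in the frame of red_coaster between 0 and 0.008 m and horizontal distance between blue_tin and blue_coaster below 0.012 m and z of blue_tin in the frame of blue_coaster between 0 and 0.008 m and horizontal distance between green_jar and green_coaster below 0.012 m and z of green_jar in the frame of green_coaster between 0 and 0.008 m), for 0.2 s.
At the end, for the whole second after the job is handed in: Each container stands upright, at rest and released on the coaster of its own colour, centres within 12 mm; the battery lies flat, at rest and released on the pocket floor of the case, within 15 mm along and 12 mm across of its centre, long sides parallel within 0.3 rad (all of step 3); the robot touches nothing.
It fails at once if a container or the battery is tipped by more than 0.6 rad (angle between any of red_tin, blue_tin, green_jar, battery's own z axis and vertical above 0.6 rad).
It fails at once if the battery is dropped or rammed into the case (more than 90 N) (contact force between battery and case above 90 N).
It also fails if it takes over 144 s, if anything falls off the work surface, if the arm or the gripper's body presses on something with over 40 N, if the wrist force passes 120 N, or if a joint passes its speed limit or range.

## Working session

There is one attempt and no reset: what is moved stays moved. The work goes in short steps, Python scripts to look and compute and a tool call to move; the robot and the scene stay as the last step left them, time stands still between calls to the robot, and variables do not carry over. Pictures are saved under pics/ and viewed, at most 14 in all, crops included, and the job is handed in when it is done.

Besides the shell and the picture viewer there is one more tool, called after "Call:" as name(argument=value, ...), one argument or row to a line, values as JSON. servo_tool: Moves the arm, as the interface text tells. Its arguments: {"type":"object","properties":{"plan":{"type":"array"}},"required":["plan"]}

```bash
mkdir -p pics; cat > h.py <<'E'
from cell import env
import numpy as np, cv2
def snap(name,fn):
    im=env.read_camera(name); cv2.imwrite('pics/'+fn,cv2.cvtColor(im,cv2.COLOR_RGB2BGR)); return im
def cam(name):
    c=env.camera_info(name); K=np.array(c['intrinsics'],float); R=cv2.Rodrigues(np.array(c['rvec'],float))[0]; t=np.array(c['tvec'],float).ravel(); return K,R,t
def px(name,u,v,z):
    K,R,t=cam(name); d=R.T@np.linalg.inv(K)@np.array([u,v,1.]); o=-R.T@t; return o+d*(z-o[2])/d[2]
def proj(name,p):
    K,R,t=cam(name); q=K@(R@np.array(p,float)+t); return q[:2]/q[2]
E
python3 - <<'E'
from h import *
for n in('scene','top'):
    snap(n,n+'0.png'); K,R,t=cam(n); print(n,K[0,0],-R.T@t,R[2])
s=env.sense(); print(s['time_s'],s['tool_pos'],s['eef_rot'],s['width'],s['ft_force'])
E
```

```text
scene 579.7220705685771 [1.47441349 0.29192255 0.89833433] [-0.70977958 -0.22704083 -0.66683237]
top 570.9347487349288 [0.45870832 0.00350515 1.10589232] [ 0.11298727 -0.00447749 -0.99358635]
0.1 [0.1507612  0.60610809 0.23094248] [-1.79928528e+02 -1.00466915e-03  1.66031321e+02] 0.09207391637202704 [ 0.01998317  0.26188112 -0.22447524]
```

View pics/top0.png

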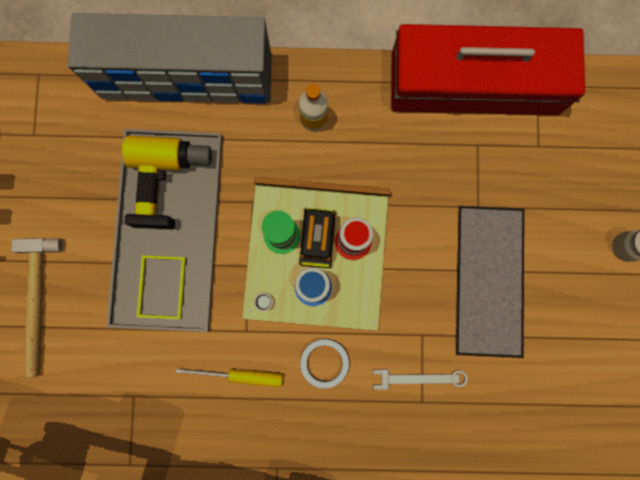

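View pics/scene0.png

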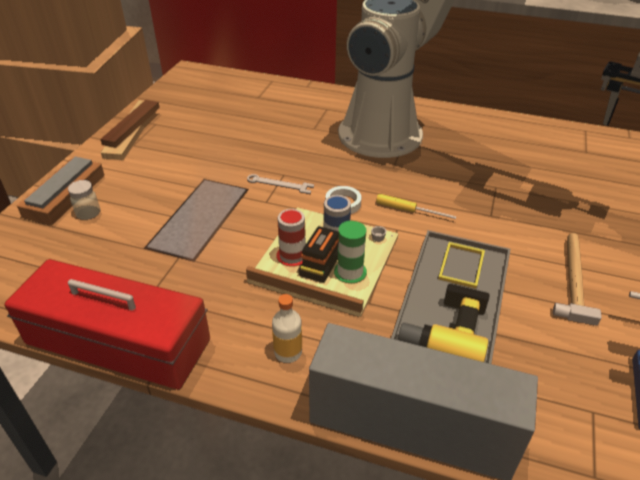

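The top view shows blue in front of the battery, about (313,287). Green is on the left at (280,232) and red on the right at (355,238). The mat is at the right, (490,282), and the pocket at the left, (161,287). I'll enlarge both areas.

```bash
python3 - <<'E'
import cv2
i=cv2.imread('pics/top0.png')
cv2.imwrite('pics/c1.png',cv2.resize(i[180:335,235:400],None,fx=3.8,fy=3.8,interpolation=cv2.INTER_CUBIC))
a=cv2.resize(i[245:335,100:220],None,fx=3.3,fy=3.3,interpolation=cv2.INTER_CUBIC)
b=cv2.resize(i[195:365,445:535],None,fx=3.3,fy=3.3,interpolation=cv2.INTER_CUBIC)
import numpy as np
o=np.zeros((561,700,3),np.uint8);o[:a.shape[0],:a.shape[1]]=a;o[:b.shape[0],400:400+b.shape[1]]=b
cv2.imwrite('pics/c2.png',o)
E
```

```text
(no output)
```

View pics/c1.png

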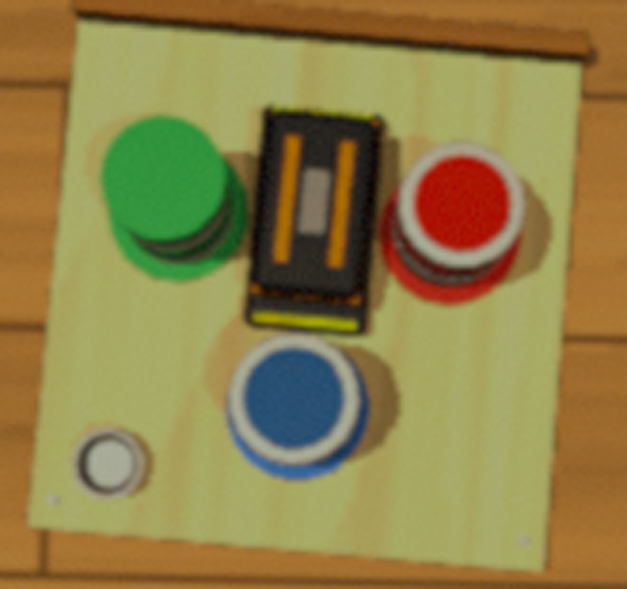

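View pics/c2.png

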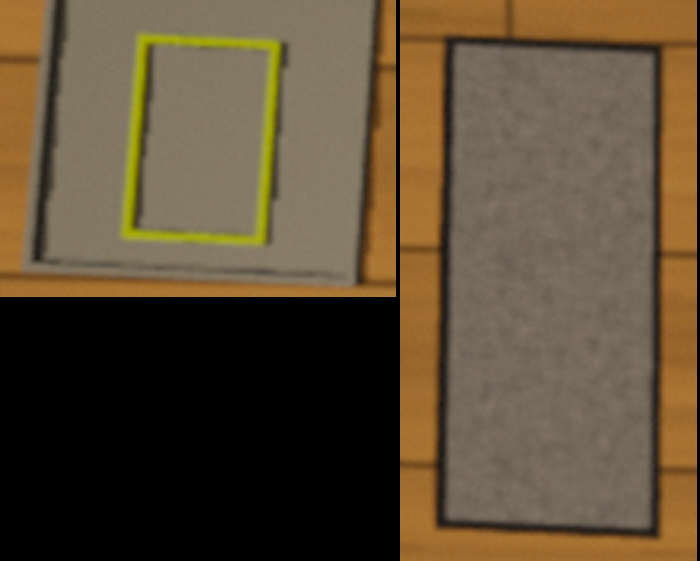

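```bash
python3 - <<'E'
from h import *
f=lambda u,v,z:px('top',235+(u+.5)/3.8-.5,180+(v+.5)/3.8-.5,z)[:2]
np.set_printoptions(precision=4,suppress=True)
G=f(165,178,.133);Rr=f(461,205,.125);B=f(295,397,.115)
print('G',G,'R',Rr,'B',B,'mid GR',(G+Rr)/2,'|GR|',np.linalg.norm(G-Rr),'yaw',np.degrees(np.arctan2(*(-(G-Rr)*[1,-1])[::1])), 'B to mid',np.linalg.norm(B-(G+Rr)/2))
print('coaster by disc: ')
bt=np.array([f(u,v,.084) for u,v in((268,110),(380,120),(360,302),(250,290))]);print('bat',bt,bt.mean(0))
bc=np.array([f(u,v,.012) for u,v in((30,527),(547,570),(582,60),(80,18))]);print('board',bc,bc.mean(0))
g=lambda u,v,z,o:px('top',o[0]+(u+.5)/3.3-.5,o[1]+(v+.5)/3.3-.5,z)[:2]
pc=np.array([g(u,v,.014,(100,245)) for u,v in((142,39),(277,44),(263,240),(127,235))]);print('pocket',pc,pc.mean(0))
mc=np.array([g(u-400,v,.003,(445,195)) for u,v in((447,40),(660,47),(657,533),(438,525))]);print('mat',mc,mc.mean(0))
for q in (bt,bc,pc,mc):
  e=[q[i]-q[(i+1)%4] for i in range(4)];print([ (round(np.linalg.norm(x)*1000),round(np.degrees(np.arctan2(x[1],x[0])),1)) for x in e])
print(env.sense()['tool_pos'])
E
```

```text
G [0.5969 0.0753] R [ 0.5883 -0.0594] B [0.4999 0.0146] mid GR [0.5926 0.008 ] |GR| 0.1349392764856306 yaw -3.654224391178813 B to mid 0.09298692268527466
coaster by disc: 
bat [[ 0.6376  0.0307]
 [ 0.6339 -0.0228]
 [ 0.5466 -0.0148]
 [ 0.5512  0.0373]] [0.5923 0.0076]
board [[ 0.4368  0.1468]
 [ 0.4204 -0.1118]
 [ 0.6794 -0.1277]
 [ 0.6961  0.1301]] [0.5582 0.0093]
pocket [[0.5506 0.3416]
 [0.5493 0.2633]
 [0.4363 0.2661]
 [0.4377 0.3441]] [0.4935 0.3038]
mat [[ 0.6615 -0.2685]
 [ 0.6598 -0.3953]
 [ 0.3752 -0.3876]
 [ 0.3774 -0.261 ]] [ 0.5185 -0.3281]
[(54, np.float64(86.0)), (88, np.float64(-5.2)), (52, np.float64(-95.1)), (87, np.float64(175.6))]
[(259, np.float64(86.4)), (260, np.float64(176.5)), (258, np.float64(-93.7)), (260, np.float64(-3.7))]
[(78, np.float64(89.0)), (113, np.float64(-1.4)), (78, np.float64(-91.0)), (113, np.float64(178.8))]
[(127, np.float64(89.3)), (285, np.float64(-1.5)), (127, np.float64(-91.0)), (284, np.float64(178.5))]
[0.1508 0.6061 0.2309]
```

Call:
servo_tool(
  plan=[
    [[39,-66,0,0,0,0.02,91.9],[78,-132,0,0,0,0.04,91.9],[105,-178,0,0,0,0.06,91.9],[125,-212,0,0,0,0.08,91.9],[145,-246,0,0,0,0.1,91.9],[165,-280,0,0,0,0.12,91.9],[185,-314,0,0,0,0.14,91.9],[205,-348,0,0,0,0.16,91.9],[225,-382,0,0,0,0.17,91.9],[245,-416,0,0,0,0.18,91.9]],
  ],
)

```text
time_s: 0.93
tool_pos: [0.3627, 0.2456, 0.2316]
eef_rot: [180.0, 0.0, 176.4]
ft_force: [0.7, 0.9, -0.5]
width: 0.0916
grasp_force: 0.0
```

Call:
servo_tool(
  plan=[
    [[20,-34,0,0,0,0,80],[40,-68,0,0,0,0,80],[60,-102,0,0,0,0,80],[80,-136,0,0,0,0,80],[100,-170,0,0,0,0,80],[120,-204,0,0,0,0,80],[137,-231,0,0,0,0,80],[137,-231,-20,0,0,0,80],[137,-231,-40,0,0,0,80],[137,-231,-60,0,0,0,80]],
  ],
)

```text
time_s: 1.77
tool_pos: [0.4995, 0.0157, 0.1708]
eef_rot: [180.0, 0.0, 176.2]
ft_force: [0.3, 0.3, -0.2]
width: 0.0797
grasp_force: 0.0
```

```bash
python3 - <<'E'
from h import *
s=env.sense(); print(s['tool_pos'],s['joint_positions'])
i=cv2.cvtColor(snap('scene','s1.png'),cv2.COLOR_RGB2BGR)
cv2.imwrite('pics/s1c.png',cv2.resize(i[120:320,230:430],None,fx=3,fy=3))
E
```

```text
[0.49951107 0.01566339 0.17076242] [ 1.62319701e+00  1.32710128e+01  1.12089392e+02  1.59737919e-03
  5.46258203e+01 -8.46245117e+01]
```

View pics/s1c.png

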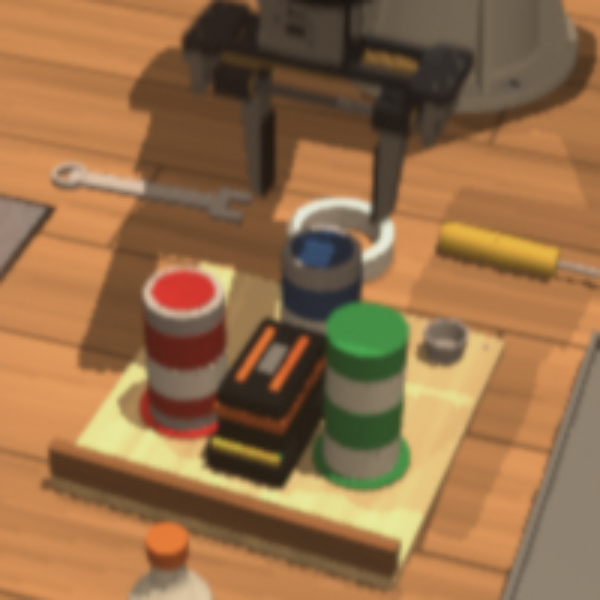

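The gripper is above the blue tin with the fingers on either side of it. I'll lower and close.

Call:
servo_tool(
  plan=[
    [[0,-1,-20,0,0,0,80],[0,-1,-40,0,0,0,80],[0,-1,-60,0,0,0,80],[0,-1,-75,0,0,0,80],[0,-1,-88,0,0,0,80],[0,-1,-88,0,0,0,40],[0,-1,-88,0,0,0,40],[0,-1,-88,0,0,0,40],[0,-1,-88,0,0,0,40],[0,-1,-88,0,0,0,40]],
  ],
)

```text
time_s: 2.65
tool_pos: [0.4999, 0.0156, 0.0845]
eef_rot: [180.0, 0.1, 176.3]
ft_force: [0.2, 0.9, 0.4]
width: 0.0594
grasp_force: 30.0
```

Call:
servo_tool(
  plan=[
    [[0,0,8,0,0,0,40],[0,0,24,0,0,0,40],[0,0,44,0,0,0,40],[0,0,66,0,0,0,40],[0,0,88,0,0,0,40],[0,0,110,0,0,0,40],[1,-8,128,0,0,0,40],[2,-24,138,0,0,0,40],[3,-46,140,0,0,0,40],[4,-70,140,0,0,0,40]],
  ],
)

```text
time_s: 3.48
tool_pos: [0.5037, -0.0549, 0.2256]
eef_rot: [-180.0, 0.1, 176.4]
ft_force: [-0.2, 0.1, -3.1]
width: 0.0596
grasp_force: 30.0
```

Call:
servo_tool(
  plan=[
    [[2,-26,0,0,0,0,40],[4,-54,0,0,0,0,40],[6,-82,0,0,0,0,40],[8,-110,0,0,0,0,40],[10,-138,0,0,0,0,40],[12,-166,0,0,0,0,40],[13,-194,0,0,0,0,40],[14,-222,0,0,0,0,40],[15,-248,0,0,0,0,40],[15,-266,-4,0,0,0,40]],
  ],
)

```text
time_s: 4.32
tool_pos: [0.5184, -0.323, 0.221]
eef_rot: [-179.9, 0.1, 176.3]
ft_force: [-0.2, -0.2, -1.8]
width: 0.0597
grasp_force: 30.0
```

Call:
servo_tool(
  plan=[
    [[0,-4,-18,0,0,0,40],[0,-5,-38,0,0,0,40],[0,-5,-58,0,0,0,40],[0,-5,-78,0,0,0,40],[0,-5,-98,0,0,0,40],[0,-5,-116,0,0,0,40],[0,-5,-130,0,0,0,40],[0,-5,-138,0,0,0,40],[0,-5,-143,0,0,0,40],[0,-5,-145,0,0,0,40]],
  ],
)

```text
time_s: 5.15
tool_pos: [0.5182, -0.3254, 0.0745]
eef_rot: [180.0, -0.0, 176.3]
ft_force: [0.3, -0.5, -2.5]
width: 0.0594
grasp_force: 30.0
```

Call:
servo_tool(
  plan=[
    [[0,0,-1,0,0,0,40],[0,0,-2,0,0,0,40],[0,0,-3,0,0,0,40],[0,0,-3,0,0,0,40]],
  ],
)

```text
time_s: 5.48
tool_pos: [0.5189, -0.3258, 0.0725]
eef_rot: [-180.0, 0.1, 176.3]
ft_force: [-0.5, 0.4, 2.4]
width: 0.0593
grasp_force: 30.0
```

Call:
servo_tool(
  plan=[
    [[0,0,0,0,0,0,76],[0,0,0,0,0,0,76],[0,0,0,0,0,0,76],[0,0,15,0,0,0,76],[0,0,40,0,0,0,76],[0,0,70,0,0,0,76],[0,0,100,0,0,0,76],[0,0,130,0,0,0,76],[5,15,150,0,0,-0.1,76],[12,45,150,0,0,-0.22,76]],
  ],
)

```text
time_s: 6.32
tool_pos: [0.5325, -0.2835, 0.2268]
eef_rot: [-179.9, 0.5, 163.4]
ft_force: [0.8, 0.4, -0.7]
width: 0.0761
grasp_force: 0.0
```

Call:
servo_tool(
  plan=[
    [[6,25,0,0,0,-0.12,76],[12,50,0,0,0,-0.24,76],[18,75,0,0,0,-0.36,76],[24,100,0,0,0,-0.48,76],[30,125,0,0,0,-0.6,76],[36,150,0,0,0,-0.72,76],[42,175,0,0,0,-0.84,76],[48,196,0,0,0,-0.96,76],[54,210,0,0,0,-1.08,76],[57,221,0,0,0,-1.2,76]],
  ],
)

```text
time_s: 7.15
tool_pos: [0.5879, -0.0579, 0.2217]
eef_rot: [180.0, -0.0, 94.7]
ft_force: [0.1, -0.1, 0.5]
width: 0.076
grasp_force: 0.0
```

Call:
servo_tool(
  plan=[
    [[0,-2,-20,0,0,-0.1,76],[0,-2,-45,0,0,-0.147,76],[0,-2,-70,0,0,-0.147,76],[0,-2,-95,0,0,-0.147,76],[0,-2,-115,0,0,-0.147,76],[0,-2,-130,0,0,-0.147,76],[0,-2,-138,0,0,-0.147,76],[0,-2,-138,0,0,-0.147,76],[0,-2,-138,0,0,-0.147,40],[0,-2,-138,0,0,-0.147,40]],
  ],
)

```text
time_s: 7.98
tool_pos: [0.5881, -0.0616, 0.0847]
eef_rot: [179.9, 0.0, 86.6]
ft_force: [-0.1, 0.0, -0.9]
width: 0.0646
grasp_force: 0.0
```

Call:
servo_tool(
  plan=[
    [[0,0,0,0,0,0,40],[0,0,0,0,0,0,40],[0,0,0,0,0,0,40]],
  ],
)

```text
time_s: 8.23
tool_pos: [0.5883, -0.0616, 0.0848]
eef_rot: [179.9, 0.0, 86.6]
ft_force: [0.5, -0.1, 6.4]
width: 0.0581
grasp_force: 30.0
```

Call:
servo_tool(
  plan=[
    [[0,0,8,0,0,0,40],[0,0,24,0,0,0,40],[0,0,44,0,0,0,40],[0,0,66,0,0,0,40],[0,0,88,0,0,0,40],[0,0,110,0,0,0,40],[1,-8,128,0,0,0,40],[3,-24,138,0,0,0,40],[5,-46,140,0,0,0,40],[8,-70,140,0,0,0,40]],
  ],
)

```text
time_s: 9.07
tool_pos: [0.5954, -0.1316, 0.2253]
eef_rot: [179.9, 0.0, 86.6]
ft_force: [0.2, -0.2, -2.2]
width: 0.0572
grasp_force: 30.0
```

Call:
servo_tool(
  plan=[
    [[3,-26,0,0,0,0,40],[6,-52,0,0,0,0,40],[9,-78,0,0,0,0,40],[12,-104,0,0,0,0,40],[15,-130,0,0,0,0,40],[18,-154,0,0,0,0,40],[20,-174,0,0,0,0,40],[22,-188,0,0,0,0,40],[22,-195,-4,0,0,0,40],[22,-197,-14,0,0,0,40]],
  ],
)

```text
time_s: 9.9
tool_pos: [0.6178, -0.3296, 0.2104]
eef_rot: [179.9, 0.0, 86.5]
ft_force: [-0.0, -0.4, -2.3]
width: 0.0576
grasp_force: 30.0
```

Call:
servo_tool(
  plan=[
    [[0,0,-18,0,0,0,40],[0,0,-38,0,0,0,40],[0,0,-58,0,0,0,40],[0,0,-78,0,0,0,40],[0,0,-96,0,0,0,40],[0,0,-112,0,0,0,40],[0,0,-124,0,0,0,40],[0,0,-131,0,0,0,40],[0,0,-135,0,0,0,40],[0,0,-137,0,0,0,40]],
  ],
)

```text
time_s: 10.73
tool_pos: [0.6172, -0.3278, 0.0727]
eef_rot: [-179.9, -0.0, 86.6]
ft_force: [-4.2, 3.9, 12.4]
width: 0.0575
grasp_force: 30.0
```

Call:
servo_tool(
  plan=[
    [[0,0,0,0,0,0,74],[0,0,0,0,0,0,74],[0,0,0,0,0,0,74],[0,0,15,0,0,0,74],[0,0,40,0,0,0,74],[0,0,70,0,0,0,74],[0,0,100,0,0,0,74],[0,0,130,0,0,0,74],[-1,15,150,0,0,0,74],[-2,45,155,0,0,0,74]],
  ],
)

```text
time_s: 11.57
tool_pos: [0.6173, -0.2865, 0.234]
eef_rot: [179.5, 0.2, 86.4]
ft_force: [0.8, -0.1, -1.1]
width: 0.0741
grasp_force: 0.0
```

Call:
servo_tool(
  plan=[
    [[-2,40,0,0,0,0,74],[-4,80,0,0,0,0,74],[-6,120,0,0,0,0,74],[-8,160,0,0,0,0,74],[-10,200,0,0,0,0,74],[-12,240,0,0,0,0,74],[-14,280,0,0,0,0,74],[-16,315,0,0,0,0,74],[-18,340,0,0,0,0,74],[-18,358,0,0,0,0,74]],
  ],
)

```text
time_s: 12.4
tool_pos: [0.5971, 0.0772, 0.2294]
eef_rot: [179.9, -0.0, 86.7]
ft_force: [-0.0, -0.2, 1.0]
width: 0.0738
grasp_force: 0.0
```

Call:
servo_tool(
  plan=[
    [[0,0,0,0,0,0,74]],
  ],
)

```text
time_s: 12.48
tool_pos: [0.5975, 0.0778, 0.2293]
eef_rot: [179.9, -0.1, 86.7]
ft_force: [-0.6, -1.0, 0.4]
width: 0.0741
grasp_force: 0.0
```

Call:
servo_tool(
  plan=[
    [[0,-2,-20,0,0,0,74],[0,-2,-45,0,0,0,74],[0,-2,-70,0,0,0,74],[0,-2,-95,0,0,0,74],[0,-2,-118,0,0,0,74],[0,-2,-136,0,0,0,74],[0,-2,-145,0,0,0,74],[0,-2,-145,0,0,0,74],[0,-2,-145,0,0,0,40],[0,-2,-145,0,0,0,40]],
  ],
)

```text
time_s: 13.32
tool_pos: [0.5984, 0.0723, 0.0842]
eef_rot: [179.9, -0.0, 86.5]
ft_force: [-0.2, 0.2, 0.5]
width: 0.063
grasp_force: 0.0
```

Call:
servo_tool(
  plan=[
    [[0,0,0,0,0,0,40],[0,0,0,0,0,0,40],[0,0,0,0,0,0,40]],
  ],
)

```text
time_s: 13.57
tool_pos: [0.5981, 0.0725, 0.0841]
eef_rot: [179.9, -0.0, 86.6]
ft_force: [-1.5, -1.3, 5.7]
width: 0.0554
grasp_force: 30.0
```

Call:
servo_tool(
  plan=[
    [[0,0,8,0,0,0,40],[0,0,24,0,0,0,40],[0,0,44,0,0,0,40],[0,0,66,0,0,0,40],[0,0,88,0,0,0,40],[0,0,110,0,0,0,40],[-4,-8,128,0,0,0,40],[-10,-22,138,0,0,0,40],[-20,-44,140,0,0,0,40],[-31,-68,140,0,0,0,40]],
  ],
)

```text
time_s: 14.4
tool_pos: [0.5661, 0.0038, 0.2237]
eef_rot: [179.9, -0.0, 86.6]
ft_force: [0.1, -0.3, -3.6]
width: 0.055
grasp_force: 30.0
```

Call:
servo_tool(
  plan=[
    [[-12,-26,0,0,0,0,40],[-25,-54,0,0,0,0,40],[-38,-82,0,0,0,0,40],[-51,-110,0,0,0,0,40],[-64,-138,0,0,0,0,40],[-77,-166,0,0,0,0,40],[-90,-194,0,0,0,0,40],[-103,-222,0,0,0,0,40],[-116,-250,0,0,0,0,40],[-126,-275,0,0,0,0,40]],
  ],
)

```text
time_s: 15.23
tool_pos: [0.438, -0.2721, 0.2224]
eef_rot: [-179.9, -0.0, 86.5]
ft_force: [0.4, -0.9, -3.4]
width: 0.0551
grasp_force: 30.0
```

Call:
servo_tool(
  plan=[
    [[-9,-22,0,0,0,0,40],[-16,-40,0,0,0,0,40],[-21,-52,-4,0,0,0,40],[-23,-57,-16,0,0,0,40],[-23,-58,-34,0,0,0,40],[-23,-58,-54,0,0,0,40],[-23,-58,-76,0,0,0,40],[-23,-58,-98,0,0,0,40],[-23,-58,-118,0,0,0,40],[-23,-58,-132,0,0,0,40]],
  ],
)

```text
time_s: 16.07
tool_pos: [0.4161, -0.3268, 0.0877]
eef_rot: [-179.9, -0.1, 86.6]
ft_force: [0.1, 0.6, -3.5]
width: 0.0553
grasp_force: 30.0
```

Call:
servo_tool(
  plan=[
    [[0,0,-6,0,0,0,40],[0,0,-11,0,0,0,40],[0,0,-14,0,0,0,40],[0,0,-15,0,0,0,40],[0,0,-16,0,0,0,40],[0,0,-16,0,0,0,40]],
  ],
)

```text
time_s: 16.57
tool_pos: [0.4177, -0.3287, 0.0751]
eef_rot: [180.0, 0.0, 86.6]
ft_force: [0.5, -0.0, -3.6]
width: 0.0555
grasp_force: 30.0
```

Call:
servo_tool(
  plan=[
    [[0,0,0,0,0,0,74],[0,0,0,0,0,0,74],[0,0,0,0,0,0,74],[0,0,15,0,0,0,74],[0,0,40,0,0,0,74],[0,0,70,0,0,0,74],[0,0,100,0,0,0,74],[0,0,130,0,0,0,74],[8,15,150,0,0,0.1,74],[20,45,150,0,0,0.22,74]],
  ],
)

```text
time_s: 17.4
tool_pos: [0.4394, -0.2865, 0.2297]
eef_rot: [179.7, 0.4, 99.2]
ft_force: [1.0, -0.4, 0.4]
width: 0.0737
grasp_force: 0.0
```

Call:
servo_tool(
  plan=[
    [[13,24,0,0,0,0.12,74],[26,48,0,0,0,0.24,74],[39,72,0,0,0,0.36,74],[52,96,0,0,0,0.48,74],[65,120,0,0,0,0.6,74],[78,144,0,0,0,0.72,74],[91,168,0,0,0,0.84,74],[104,192,0,0,0,0.96,74],[117,216,0,0,0,1.08,74],[130,240,0,0,0,1.2,74]],
  ],
)

```text
time_s: 18.23
tool_pos: [0.5679, -0.0422, 0.225]
eef_rot: [180.0, 0.0, 168.3]
ft_force: [0.0, 0.5, 0.0]
width: 0.0739
grasp_force: 0.0
```

```bash
python3 - <<'E'
from h import *
i=cv2.cvtColor(snap('top','t2.png'),cv2.COLOR_RGB2BGR)
cv2.imwrite('pics/t2c.png',cv2.resize(i[170:370,240:540],None,fx=2.6,fy=2.6,interpolation=cv2.INTER_CUBIC))
E
```

```text
(no output)
```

View pics/t2c.png

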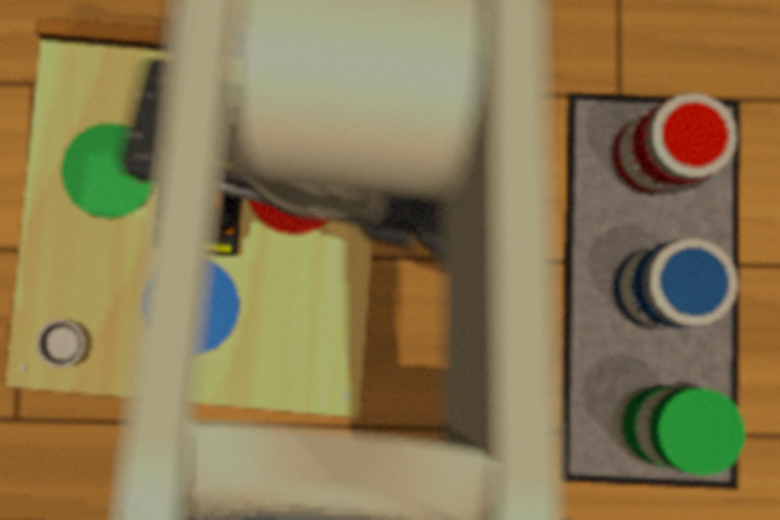

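All three containers stand on the mat: red at crop (690,135), blue at (693,282), green at (700,430). Next is the battery.

Call:
servo_tool(
  plan=[
    [[8,17,0,0,0,0.07,78],[16,34,0,0,0,0.14,78],[24,50,0,0,0,0.14,78],[24,50,0,0,0,0.14,78],[24,50,-20,0,0,0.14,78],[24,50,-45,0,0,0.14,78],[24,50,-70,0,0,0.14,78],[24,50,-95,0,0,0.14,78],[24,50,-112,0,0,0.14,78],[24,50,-112,0,0,0.14,78]],
  ],
)

```text
time_s: 19.12
tool_pos: [0.5886, 0.0057, 0.1093]
eef_rot: [-180.0, -0.3, 175.9]
ft_force: [-0.9, 0.0, -0.2]
width: 0.0782
grasp_force: 0.0
```

Call:
servo_tool(
  plan=[
    [[3,2,-15,0,0,0,78],[3,2,-30,0,0,0,78],[3,2,-40,0,0,0,78],[3,2,-44,0,0,0,78],[3,2,-44,0,0,0,78]],
  ],
)

```text
time_s: 19.53
tool_pos: [0.594, 0.0082, 0.0684]
eef_rot: [-180.0, -0.1, 175.9]
ft_force: [0.1, 0.9, -0.3]
width: 0.078
grasp_force: 0.0
```

Call:
servo_tool(
  plan=[
    [[0,0,0,0,0,0,40],[0,0,0,0,0,0,40],[0,0,0,0,0,0,40],[0,0,0,0,0,0,40],[0,0,0,0,0,0,40],[0,0,0,0,0,0,40]],
  ],
)

```text
time_s: 20.03
tool_pos: [0.5947, 0.0087, 0.0693]
eef_rot: [180.0, 0.1, 175.9]
ft_force: [-1.2, 0.7, 6.2]
width: 0.052
grasp_force: 30.0
```

Call:
servo_tool(
  plan=[
    [[0,0,5,0,0,0,40],[0,0,15,0,0,0,40],[0,0,30,0,0,0,40],[0,0,48,0,0,0,40],[0,0,66,0,0,0,40],[0,0,82,0,0,0,40],[-3,8,92,0,0,0.01,40],[-8,22,98,0,0,0.02,40],[-15,44,100,0,0,0.03,40],[-22,66,100,0,0,0.045,40]],
  ],
)

```text
time_s: 20.87
tool_pos: [0.5714, 0.0759, 0.1689]
eef_rot: [180.0, -0.0, 178.5]
ft_force: [0.8, 0.6, -6.1]
width: 0.0517
grasp_force: 30.0
```

Call:
servo_tool(
  plan=[
    [[-8,24,0,0,0,0,40],[-16,48,0,0,0,0,40],[-24,72,0,0,0,0,40],[-32,96,0,0,0,0,40],[-40,120,0,0,0,0,40],[-48,144,0,0,0,0,40],[-56,168,0,0,0,0,40],[-64,192,0,0,0,0,40],[-71,212,0,0,0,0,40],[-75,224,0,0,0,0,40]],
  ],
)

```text
time_s: 21.7
tool_pos: [0.495, 0.301, 0.168]
eef_rot: [-180.0, -0.1, 178.7]
ft_force: [-0.3, -0.2, -4.8]
width: 0.0518
grasp_force: 30.0
```

Call:
servo_tool(
  plan=[
    [[-2,6,0,0,0,0,40],[-2,6,0,0,0,0,40]],
  ],
)

```text
time_s: 21.87
tool_pos: [0.4943, 0.3055, 0.1682]
eef_rot: [-180.0, -0.0, 178.6]
ft_force: [-0.0, -0.4, -5.1]
width: 0.052
grasp_force: 30.0
```

Call:
servo_tool(
  plan=[
    [[1,-1,-12,0,0,0,40],[1,-1,-28,0,0,0,40],[1,-1,-46,0,0,0,40],[1,-1,-64,0,0,0,40],[1,-1,-80,0,0,0,40],[1,-1,-92,0,0,0,40],[1,-1,-99,0,0,0,40],[1,-1,-102,0,0,0,40],[1,-1,-102,0,0,0,40]],
  ],
)

```text
time_s: 22.62
tool_pos: [0.4963, 0.3029, 0.066]
eef_rot: [-180.0, -0.0, 178.5]
ft_force: [0.5, 0.1, -5.9]
width: 0.0517
grasp_force: 30.0
```

```bash
python3 - <<'E'
from h import *
i=cv2.cvtColor(snap('scene','s3.png'),cv2.COLOR_RGB2BGR)
cv2.imwrite('pics/s3c.png',cv2.resize(i[180:330,360:560],None,fx=4,fy=4,interpolation=cv2.INTER_CUBIC))
E
```

```text
(no output)
```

View pics/s3c.png

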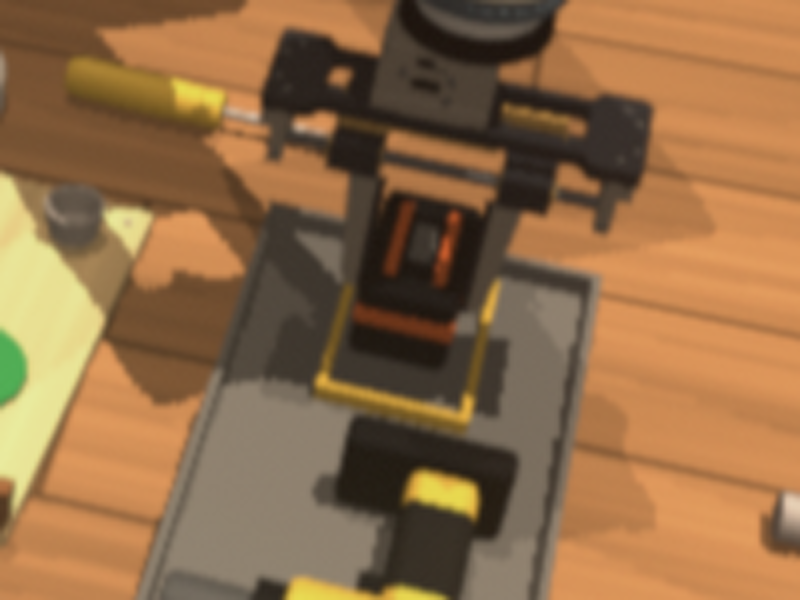

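The battery hangs centred over the pocket. I'll lower it gently.

Call:
servo_tool(
  plan=[
    [[0,0,-5,0,0,0,40],[0,0,-10,0,0,0,40],[0,0,-15,0,0,0,40],[0,0,-19,0,0,0,40],[0,0,-22,0,0,0,40],[0,0,-24,0,0,0,40],[0,0,-25,0,0,0,40],[0,0,-26,0,0,0,40],[0,0,-26,0,0,0,40]],
  ],
)

```text
time_s: 23.42
tool_pos: [0.4963, 0.3035, 0.0405]
eef_rot: [-180.0, -0.0, 178.5]
ft_force: [-0.3, 0.2, -4.8]
width: 0.0522
grasp_force: 30.0
```

Call:
servo_tool(
  plan=[
    [[0,0,-0.5,0,0,0,40],[0,0,-1,0,0,0,40],[0,0,-1.5,0,0,0,40],[0,0,-1.5,0,0,0,40]],
  ],
)

```text
time_s: 23.75
tool_pos: [0.4965, 0.3036, 0.0393]
eef_rot: [180.0, 0.0, 178.5]
ft_force: [-0.8, 0.3, -3.1]
width: 0.0515
grasp_force: 30.0
```

Call:
servo_tool(
  plan=[
    [[0,0,-0.5,0,0,0,40],[0,0,-1,0,0,0,40],[0,0,-1,0,0,0,40]],
  ],
)

```text
time_s: 24.0
tool_pos: [0.4965, 0.3036, 0.0392]
eef_rot: [180.0, 0.0, 178.5]
ft_force: [-4.1, -2.7, 10.0]
width: 0.0516
grasp_force: 30.0
```

Call:
servo_tool(
  plan=[
    [[0,0,0,0,0,0,70],[0,0,0,0,0,0,70],[0,0,0,0,0,0,70],[0,0,0,0,0,0,70],[0,0,8,0,0,0,70],[0,0,30,0,0,0,70],[0,0,60,0,0,0,76],[0,0,95,0,0,0,76],[0,0,130,0,0,0,76],[0,0,165,0,0,0,76]],
  ],
)

```text
time_s: 24.83
tool_pos: [0.496, 0.3033, 0.2052]
eef_rot: [-180.0, -0.0, 178.5]
ft_force: [0.9, 0.6, -0.6]
width: 0.076
grasp_force: 0.0
```

Call:
servo_tool(
  plan=[
    [[1,-35,20,0,0,0,76],[2,-75,20,0,0,0,76],[3,-115,20,0,0,0,76],[4,-155,20,0,0,0,76],[5,-195,20,0,0,0,76],[6,-235,20,0,0,0,76],[7,-275,20,0,0,0,76],[8,-315,20,0,0,0,76],[9,-355,20,0,0,0,76],[10,-395,20,0,0,0,76]],
  ],
)

```text
time_s: 25.67
tool_pos: [0.506, -0.0934, 0.2238]
eef_rot: [-180.0, 0.0, 178.5]
ft_force: [1.3, 0.4, -0.3]
width: 0.0758
grasp_force: 0.0
```

Call:
servo_tool(
  plan=[
    [[2,-40,0,0,0,0,76],[4,-80,0,0,0,0,76],[6,-120,0,0,0,0,76],[8,-160,0,0,0,0,76],[10,-195,0,0,0,0,76],[11,-222,0,0,0,0,76],[12,-233,0,0,0,0,76],[12,-233,0,0,0,0,76]],
  ],
)

```text
time_s: 26.33
tool_pos: [0.5182, -0.3265, 0.2233]
eef_rot: [-180.0, 0.0, 178.4]
ft_force: [0.1, 0.0, -0.6]
width: 0.076
grasp_force: 0.0
```

```bash
python3 - <<'E'
from h import *
i=cv2.cvtColor(snap('top','t4.png'),cv2.COLOR_RGB2BGR)
cv2.imwrite('pics/t4c.png',cv2.resize(i[180:340,100:400],None,fx=2.6,fy=2.6,interpolation=cv2.INTER_CUBIC))
E
```

```text
(no output)
```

View pics/t4c.png

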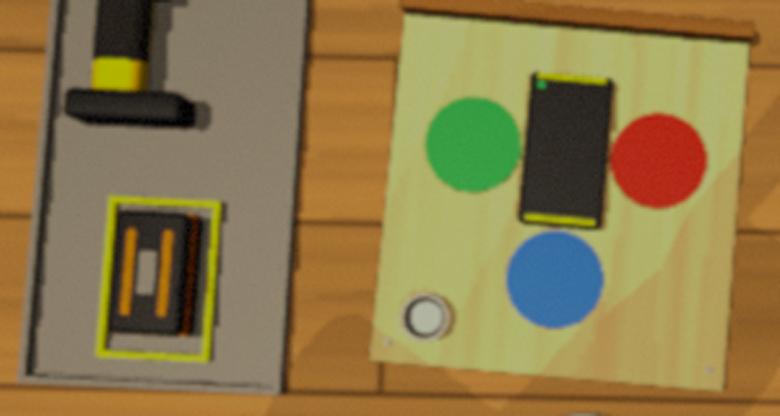

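The battery lies in the pocket. The coasters are bare at crop (474,145) green, (658,161) red and (555,280) blue. I'll measure their centres by colour and check the battery top, about (153,273) in the crop.

```bash
python3 - <<'E'
from h import *
i=cv2.imread('pics/t4.png');h=cv2.cvtColor(i,cv2.COLOR_BGR2HSV);H,S,V=[h[...,k].astype(int) for k in range(3)]
np.set_printoptions(precision=4,suppress=True)
for n,m in (('G',(abs(H-65)<12)&(S>130)),('B',(abs(H-108)<10)&(S>110)),('R',((H<4)|(H>175))&(S>170))):
    w=np.zeros(H.shape,np.uint8);w[195:315,250:385]=m[195:315,250:385]
    nl,_,st,ce=cv2.connectedComponentsWithStats(w);k=1+st[1:,4].argmax()
    print(n,ce[k],st[k],px('top',*ce[k],.015)[:2])
f=lambda u,v,z:px('top',100+(u+.5)/2.6-.5,180+(v+.5)/2.6-.5,z)[:2]
q=np.array([f(u,v,.054) for u,v in((117,211),(187,214),(181,335),(111,331))]);print(q,q.mean(0))
p=np.array([f(u,v,.014) for u,v in((111,200),(220,205),(208,359),(100,353))]);print(p.mean(0))
m=cv2.imread('pics/t2.png')
g=lambda u,v,z:px('top',240+(u+.5)/2.6-.5,170+(v+.5)/2.6-.5,z)[:2]
print('mat R,B,G',g(693,137,.113),g(693,282,.103),g(700,430,.121))
E
```

```text
G [281.5605 235.1583] [264 218  36  36 992] [0.5969 0.0768]
B [312.917  287.1028] [ 295  270   36   36 1012] [0.4983 0.0144]
R [353.1367 241.2509] [336 225  35  34 578] [ 0.5879 -0.0612]
[[0.5392 0.3251]
 [0.5381 0.2755]
 [0.4528 0.2755]
 [0.4547 0.3248]] [0.4962 0.3002]
[0.4932 0.3034]
mat R,B,G [ 0.615  -0.3246] [ 0.5174 -0.3262] [ 0.4192 -0.3232]
```

Call:
servo_tool(
  plan=[
    [[0,0,-20,0,0,0,76],[0,0,-45,0,0,0,76],[0,0,-70,0,0,0,76],[0,0,-95,0,0,0,76],[0,0,-118,0,0,0,76],[0,0,-138,0,0,0,76],[0,0,-149,0,0,0,76],[0,0,-149,0,0,0,76],[0,0,-149,0,0,0,40],[0,0,-149,0,0,0,40]],
  ],
)

```text
time_s: 27.22
tool_pos: [0.5192, -0.3243, 0.0754]
eef_rot: [-180.0, 0.1, 178.6]
ft_force: [0.6, -0.0, -0.3]
width: 0.0647
grasp_force: 0.0
```

Call:
servo_tool(
  plan=[
    [[0,0,0,0,0,0,40],[0,0,0,0,0,0,40],[0,0,0,0,0,0,40],[0,0,0,0,0,0,40]],
  ],
)

```text
time_s: 27.55
tool_pos: [0.5193, -0.3249, 0.0756]
eef_rot: [-179.9, 0.1, 178.5]
ft_force: [0.3, 0.9, 7.2]
width: 0.0596
grasp_force: 30.0
```

Call:
servo_tool(
  plan=[
    [[0,0,8,0,0,0,40],[0,0,24,0,0,0,40],[0,0,44,0,0,0,40],[0,0,66,0,0,0,40],[0,0,88,0,0,0,40],[0,0,110,0,0,0,40],[0,8,124,0,0,0,40],[-1,24,130,0,0,0,40],[-2,46,130,0,0,0,40],[-4,70,130,0,0,0,40]],
  ],
)

```text
time_s: 28.38
tool_pos: [0.5137, -0.2529, 0.2039]
eef_rot: [180.0, -0.0, 178.5]
ft_force: [0.0, 0.9, -3.3]
width: 0.0595
grasp_force: 30.0
```

Call:
servo_tool(
  plan=[
    [[-2,26,0,0,0,0,40],[-4,54,0,0,0,0,40],[-6,82,0,0,0,0,40],[-8,110,0,0,0,0,40],[-10,138,0,0,0,0,40],[-12,166,0,0,0,0,40],[-13,194,0,0,0,0,40],[-14,222,0,0,0,0,40],[-15,246,0,0,0,0,40],[-16,262,0,0,0,0,40]],
  ],
)

```text
time_s: 29.22
tool_pos: [0.4964, 0.0105, 0.2033]
eef_rot: [180.0, -0.1, 178.6]
ft_force: [-0.7, -0.0, -2.9]
width: 0.0594
grasp_force: 30.0
```

Call:
servo_tool(
  plan=[
    [[0,7,0,0,0,0,40],[0,7,-12,0,0,0,40],[0,7,-30,0,0,0,40],[0,7,-50,0,0,0,40],[0,7,-70,0,0,0,40],[0,7,-88,0,0,0,40],[0,7,-102,0,0,0,40],[0,7,-109,0,0,0,40],[0,7,-112,0,0,0,40],[0,7,-112,0,0,0,40]],
  ],
)

```text
time_s: 30.05
tool_pos: [0.4977, 0.0145, 0.0916]
eef_rot: [-180.0, -0.1, 178.5]
ft_force: [0.2, 0.8, -1.7]
width: 0.0596
grasp_force: 30.0
```

Call:
servo_tool(
  plan=[
    [[1,0,-1,0,0,0,40],[1,0,-2,0,0,0,40],[1,0,-3,0,0,0,40],[1,0,-4,0,0,0,40],[1,0,-4,0,0,0,40]],
  ],
)

```text
time_s: 30.47
tool_pos: [0.4995, 0.0145, 0.0883]
eef_rot: [180.0, 0.0, 178.5]
ft_force: [-0.7, 0.5, -2.7]
width: 0.0596
grasp_force: 30.0
```

Call:
servo_tool(
  plan=[
    [[0,0,-1,0,0,0,40],[0,0,-1.5,0,0,0,40],[0,0,-1.5,0,0,0,40]],
  ],
)

```text
time_s: 30.72
tool_pos: [0.4997, 0.0145, 0.0875]
eef_rot: [-180.0, 0.0, 178.5]
ft_force: [-2.4, -1.0, 9.8]
width: 0.0594
grasp_force: 30.0
```

Call:
servo_tool(
  plan=[
    [[0,0,0,0,0,0,76],[0,0,0,0,0,0,76],[0,0,0,0,0,0,76],[0,0,15,0,0,0,76],[0,0,40,0,0,0,76],[0,0,70,0,0,0,76],[0,0,100,0,0,0,76],[0,0,125,0,0,0,76],[7,-20,138,0,0,-0.1,76],[15,-45,140,0,0,-0.22,76]],
  ],
)

```text
time_s: 31.55
tool_pos: [0.516, -0.03, 0.2299]
eef_rot: [179.9, 0.3, 165.8]
ft_force: [1.5, -0.5, -0.2]
width: 0.0758
grasp_force: 0.0
```

Call:
servo_tool(
  plan=[
    [[10,-30,0,0,0,-0.12,76],[20,-60,0,0,0,-0.24,76],[30,-90,0,0,0,-0.36,76],[40,-120,0,0,0,-0.48,76],[50,-150,0,0,0,-0.6,76],[60,-180,0,0,0,-0.72,76],[70,-210,0,0,0,-0.84,76],[80,-240,0,0,0,-0.96,76],[90,-268,0,0,0,-1.08,76],[98,-288,0,0,0,-1.2,76]],
  ],
)

```text
time_s: 32.38
tool_pos: [0.6127, -0.321, 0.2262]
eef_rot: [-180.0, 0.0, 96.8]
ft_force: [0.1, 1.3, 0.4]
width: 0.076
grasp_force: 0.0
```

Call:
servo_tool(
  plan=[
    [[3,-6,0,0,0,-0.1,74],[3,-6,0,0,0,-0.18,74],[3,-6,0,0,0,-0.18,74]],
  ],
)

```text
time_s: 32.63
tool_pos: [0.6153, -0.3251, 0.2259]
eef_rot: [-180.0, -0.0, 86.6]
ft_force: [-1.0, -0.3, -0.7]
width: 0.0738
grasp_force: 0.0
```

Call:
servo_tool(
  plan=[
    [[1,0,-20,0,0,0,74],[1,0,-45,0,0,0,74],[1,0,-70,0,0,0,74],[1,0,-95,0,0,0,74],[1,0,-118,0,0,0,74],[1,0,-138,0,0,0,74],[1,0,-151,0,0,0,74],[1,0,-151,0,0,0,74],[1,0,-151,0,0,0,40],[1,0,-151,0,0,0,40]],
  ],
)

```text
time_s: 33.47
tool_pos: [0.6171, -0.3248, 0.0769]
eef_rot: [179.9, 0.0, 86.9]
ft_force: [0.6, -0.8, -0.1]
width: 0.0625
grasp_force: 0.0
```

Call:
servo_tool(
  plan=[
    [[0,0,0,0,0,0,40],[0,0,0,0,0,0,40],[0,0,0,0,0,0,40],[0,0,0,0,0,0,40]],
  ],
)

```text
time_s: 33.8
tool_pos: [0.6173, -0.3249, 0.0772]
eef_rot: [179.9, 0.1, 86.9]
ft_force: [-0.6, 0.4, 6.1]
width: 0.057
grasp_force: 30.0
```

Call:
servo_tool(
  plan=[
    [[0,0,8,0,0,0,40],[0,0,24,0,0,0,40],[0,0,44,0,0,0,40],[0,0,66,0,0,0,40],[0,0,88,0,0,0,40],[0,0,110,0,0,0,40],[-1,8,124,0,0,0,40],[-3,24,130,0,0,0,40],[-5,46,130,0,0,0,40],[-8,70,130,0,0,0,40]],
  ],
)

```text
time_s: 34.63
tool_pos: [0.6076, -0.2529, 0.2053]
eef_rot: [-180.0, -0.0, 86.8]
ft_force: [0.3, 0.2, -3.0]
width: 0.0578
grasp_force: 30.0
```

Call:
servo_tool(
  plan=[
    [[-3,26,0,0,0,0,40],[-6,52,0,0,0,0,40],[-9,78,0,0,0,0,40],[-12,104,0,0,0,0,40],[-15,130,0,0,0,0,40],[-18,152,0,0,0,0,40],[-20,172,0,0,0,0,40],[-21,186,0,0,0,0,40],[-21,193,0,0,0,0,40],[-21,194,0,0,0,0,40]],
  ],
)

```text
time_s: 35.47
tool_pos: [0.5869, -0.0589, 0.2052]
eef_rot: [-180.0, -0.0, 86.9]
ft_force: [0.1, -0.9, -3.3]
width: 0.0576
grasp_force: 30.0
```

Call:
servo_tool(
  plan=[
    [[0,0,-12,0,0,0,40],[0,0,-30,0,0,0,40],[0,0,-50,0,0,0,40],[0,0,-70,0,0,0,40],[0,0,-88,0,0,0,40],[0,0,-102,0,0,0,40],[0,0,-110,0,0,0,40],[0,0,-114,0,0,0,40],[0,0,-114,0,0,0,40]],
  ],
)

```text
time_s: 36.22
tool_pos: [0.5869, -0.0611, 0.0905]
eef_rot: [-179.9, 0.0, 86.8]
ft_force: [0.9, -0.5, -2.6]
width: 0.0578
grasp_force: 30.0
```

Call:
servo_tool(
  plan=[
    [[1,0,-1,0,0,0,40],[1,0,-1.5,0,0,0,40],[1,0,-2,0,0,0,40],[1,0,-2.5,0,0,0,40],[1,0,-2.5,0,0,0,40]],
  ],
)

```text
time_s: 36.63
tool_pos: [0.5886, -0.0605, 0.0895]
eef_rot: [180.0, 0.0, 86.9]
ft_force: [-0.1, 0.3, -2.7]
width: 0.0574
grasp_force: 30.0
```

Call:
servo_tool(
  plan=[
    [[0,0,-0.7,0,0,0,40],[0,0,-1.4,0,0,0,40],[0,0,-1.4,0,0,0,40]],
  ],
)

```text
time_s: 36.88
tool_pos: [0.5886, -0.0604, 0.0892]
eef_rot: [180.0, 0.0, 86.9]
ft_force: [-4.5, 0.7, 11.2]
width: 0.0578
grasp_force: 30.0
```

Call:
servo_tool(
  plan=[
    [[0,0,0,0,0,0,74],[0,0,0,0,0,0,74],[0,0,0,0,0,0,74],[0,0,15,0,0,0,74],[0,0,40,0,0,0,74],[0,0,70,0,0,0,74],[0,0,100,0,0,0,74],[0,0,125,0,0,0,74],[-12,-20,138,0,0,0,74],[-28,-45,140,0,0,0,74]],
  ],
)

```text
time_s: 37.72
tool_pos: [0.5627, -0.1051, 0.231]
eef_rot: [179.7, 0.0, 87.0]
ft_force: [0.2, -0.5, -0.0]
width: 0.0738
grasp_force: 0.0
```

Call:
servo_tool(
  plan=[
    [[-20,-30,0,0,0,0,74],[-40,-60,0,0,0,0,74],[-60,-90,0,0,0,0,74],[-80,-120,0,0,0,0,74],[-100,-150,0,0,0,0,74],[-117,-178,0,0,0,0,74],[-130,-200,0,0,0,0,74],[-139,-213,0,0,0,0,74],[-142,-219,0,0,0,0,74],[-142,-219,0,0,0,0,74]],
  ],
)

```text
time_s: 38.55
tool_pos: [0.4179, -0.3255, 0.2277]
eef_rot: [180.0, 0.0, 86.7]
ft_force: [-0.3, -0.3, -0.1]
width: 0.074
grasp_force: 0.0
```

Call:
servo_tool(
  plan=[
    [[0,1,-20,0,0,0,74],[0,1,-45,0,0,0,74],[0,1,-70,0,0,0,74],[0,1,-95,0,0,0,74],[0,1,-118,0,0,0,74],[0,1,-138,0,0,0,74],[0,1,-153,0,0,0,74],[0,1,-153,0,0,0,74],[0,1,-153,0,0,0,40],[0,1,-153,0,0,0,40]],
  ],
)

```text
time_s: 39.38
tool_pos: [0.4192, -0.3233, 0.0754]
eef_rot: [180.0, 0.0, 86.9]
ft_force: [0.5, 0.6, 0.6]
width: 0.0631
grasp_force: 0.0
```

Call:
servo_tool(
  plan=[
    [[0,0,0,0,0,0,40],[0,0,0,0,0,0,40],[0,0,0,0,0,0,40],[0,0,0,0,0,0,40]],
  ],
)

```text
time_s: 39.72
tool_pos: [0.4192, -0.3238, 0.0758]
eef_rot: [179.9, 0.0, 86.8]
ft_force: [0.9, 1.9, 7.8]
width: 0.0552
grasp_force: 30.0
```

Call:
servo_tool(
  plan=[
    [[0,0,8,0,0,0,40],[0,0,24,0,0,0,40],[0,0,44,0,0,0,40],[0,0,68,0,0,0,40],[0,0,92,0,0,0,40],[0,0,116,0,0,0,40],[4,8,138,0,0,0,40],[10,22,152,0,0,0,40],[20,44,158,0,0,0,40],[30,68,160,0,0,0,40]],
  ],
)

```text
time_s: 40.55
tool_pos: [0.4487, -0.2556, 0.2367]
eef_rot: [179.9, 0.1, 86.8]
ft_force: [1.0, 0.6, -3.4]
width: 0.0552
grasp_force: 30.0
```

Call:
servo_tool(
  plan=[
    [[12,26,0,0,0,0,40],[25,54,0,0,0,0,40],[38,82,0,0,0,0,40],[50,110,0,0,0,0,40],[62,138,0,0,0,0,40],[75,166,0,0,0,0,40],[87,194,0,0,0,0,40],[100,222,0,0,0,0,40],[112,250,0,0,0,0,40],[123,275,0,0,0,0,40]],
  ],
)

```text
time_s: 41.38
tool_pos: [0.5714, 0.0211, 0.235]
eef_rot: [-180.0, 0.0, 86.9]
ft_force: [0.1, -0.3, -3.6]
width: 0.0553
grasp_force: 30.0
```

Call:
servo_tool(
  plan=[
    [[10,23,0,0,0,0,40],[18,41,0,0,0,0,40],[23,53,0,0,0,0,40],[25,57,0,0,0,0,40],[25,57,0,0,0,0,40]],
  ],
)

```text
time_s: 41.8
tool_pos: [0.5962, 0.0769, 0.2346]
eef_rot: [-180.0, 0.0, 86.9]
ft_force: [-0.5, -0.9, -3.7]
width: 0.0552
grasp_force: 30.0
```

Call:
servo_tool(
  plan=[
    [[1,0,-12,0,0,0,40],[1,0,-30,0,0,0,40],[1,0,-52,0,0,0,40],[1,0,-75,0,0,0,40],[1,0,-98,0,0,0,40],[1,0,-118,0,0,0,40],[1,0,-133,0,0,0,40],[1,0,-141,0,0,0,40],[1,0,-144,0,0,0,40],[1,0,-144,0,0,0,40]],
  ],
)

```text
time_s: 42.63
tool_pos: [0.5968, 0.0757, 0.09]
eef_rot: [-179.9, 0.0, 86.8]
ft_force: [0.1, -0.2, -2.5]
width: 0.0554
grasp_force: 30.0
```

Call:
servo_tool(
  plan=[
    [[0,0,-0.7,0,0,0,40],[0,0,-1.4,0,0,0,40],[0,0,-2,0,0,0,40],[0,0,-2,0,0,0,40]],
  ],
)

```text
time_s: 42.97
tool_pos: [0.5977, 0.0766, 0.0893]
eef_rot: [179.9, -0.0, 86.9]
ft_force: [0.3, -0.3, -3.5]
width: 0.0551
grasp_force: 30.0
```

Call:
servo_tool(
  plan=[
    [[0,0,-0.7,0,0,0,40],[0,0,-1.4,0,0,0,40],[0,0,-1.4,0,0,0,40]],
  ],
)

```text
time_s: 43.22
tool_pos: [0.5976, 0.0766, 0.0879]
eef_rot: [180.0, -0.0, 86.9]
ft_force: [-2.2, 0.1, 2.2]
width: 0.0552
grasp_force: 30.0
```

Contact. I'll release, rise, and move aside to look.

Call:
servo_tool(
  plan=[
    [[0,0,0,0,0,0,74],[0,0,0,0,0,0,74],[0,0,0,0,0,0,74],[0,0,15,0,0,0,74],[0,0,40,0,0,0,74],[0,0,70,0,0,0,74],[0,0,100,0,0,0,74],[0,0,130,0,0,0,74],[0,0,150,0,0,0,74],[-10,-35,160,0,0,0,74]],
  ],
)

```text
time_s: 44.05
tool_pos: [0.5902, 0.0451, 0.2508]
eef_rot: [179.7, -0.2, 87.0]
ft_force: [1.8, -0.7, 0.1]
width: 0.0742
grasp_force: 0.0
```

Call:
servo_tool(
  plan=[
    [[-10,-38,0,0,0,0,74],[-20,-76,0,0,0,0,74],[-30,-114,0,0,0,0,74],[-40,-152,0,0,0,0,74],[-50,-190,0,0,0,0,74],[-60,-228,0,0,0,0,74],[-70,-266,0,0,0,0,74],[-80,-304,0,0,0,0,74],[-90,-342,0,0,0,0,74],[-100,-370,0,0,0,0,74]],
  ],
)

```text
time_s: 44.88
tool_pos: [0.4865, -0.3314, 0.2474]
eef_rot: [180.0, 0.1, 86.8]
ft_force: [0.1, 0.5, 0.6]
width: 0.0741
grasp_force: 0.0
```

```bash
python3 - <<'E'
from h import *
i=cv2.cvtColor(snap('top','t5.png'),cv2.COLOR_RGB2BGR)
cv2.imwrite('pics/t5c.png',cv2.resize(i[180:340,100:400],None,fx=2.6,fy=2.6,interpolation=cv2.INTER_CUBIC))
E
```

```text
(no output)
```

View pics/t5c.png

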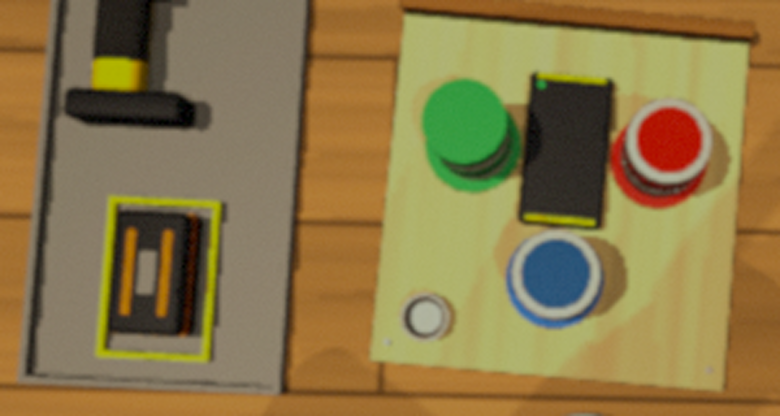

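All three stand on their own coasters. The lids are at crop G (465,121), R (670,142) and B (556,273). I'll check the offsets numerically.

```bash
python3 - <<'E'
from h import *
f=lambda u,v,z:px('top',100+(u+.5)/2.6-.5,180+(v+.5)/2.6-.5,z)[:2]
for p,c in (((465,121,.133),(.5969,.0768)),((670,142,.125),(.5879,-.0611)),((556,273,.115),(.4984,.0142))): print((f(*p)-c)*1000)
E
```

```text
[ 0.45332248 -2.31075204]
[-0.80932484 -0.75922402]
[ 0.49275555 -1.80973046]
```

Each container is within about 3 mm of its coaster centre and the robot is clear, so I'll hand in.

```bash
python3 -c "
from cell import env
print(env.hand_in())"
```

```text
the job is handed in; nothing more can be done
None
```

I completed all three steps and handed the job in at about 45 s; the hand-in returned no verdict. The battery is about 4 mm off the pocket centre, each container is within about 3 mm of its own coaster's centre, and everything is released with the arm clear.

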